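# Take the mended tea caddy out of the gluing clamp and put it back in its rack

### The arm

A 6-joint arm with a two-finger parallel gripper is mounted at the origin on the work surface. World frame = base frame: x ahead of the robot, y to its left, z up, the work surface at z = 0. Lengths are in m, angles in degrees, forces in N, time in s.
With the tool pointing down it reaches from about 0.4 to 0.825 m from the base axis. Payload 7 kg.
Tool frame: the origin (TCP) lies at the centre of the arm's flange, where the gripper is bolted on; the fingertips stand 178 mm ahead of it and the grasp point (between the pads) lies 159 mm ahead of it (tip_reach is the distance from the TCP to the fingertips, in m); z points along the fingers, y is the line along which they close (so a half turn about z gives the same grasp; the last joint's range is limited). The gripper opens to 88 mm and grips with 3 to 60 N. Pads are 19 mm wide; open, the fingers measure 130 mm over their backs; the gripper's body (78 mm by 193 mm) begins 47 mm behind the grasp point.
Start: joints at [85.491, 20.546, 0.682, 0, -70.136, -16.507], TCP at [0.242, 0.63, 0.405] pointing down, gripper open.
Joint ranges: [-176.03, 176.03], [-82.01, 121.73], [-58.28, 71.71], [-173.87, 95.51], [-174.79, -0.11], [-173.66, 173.66]. Speed limits (degrees/s): [136.94, 136.94, 172.46, 180, 180, 180].

### API

Orientations are given as [roll, pitch, yaw] about the fixed x, y, z axes, in that order (R = Rz(yaw) Ry(pitch) Rx(roll)).
In Python, from plant import * gives the robot as it stands.
- The arm moves only by the shell command python3 -m handwheel 'ROWS'. ROWS is JSON, a list of rows, each a list of 7 numbers: the opening, from -1 (shut) to 1 (fully open), then the shift along the tool's x, y, z as a fraction of full scale, then the turn, a rotation vector about the tool's x, y, z as a fraction of full scale. A call has 1 to 5 rows; each row shifts and turns the commanded pose from where the row before left it, along the tool's axes as they then stand; what a row does not reach is not made up. Full scale, the value 1, is 0.025 m for a shift and 6 degrees for a turn. A row lasts 1/8 s, in which the tool goes at most 62.5 mm and 10.7 degrees, less where a joint would pass 70% of its speed; a pose out of reach is approached as far as the arm can. A call with a number of a shift or a turn outside -1 to 1 is refused whole. A call with a gripper value outside its range is refused whole. The fingers move at their own pace and stop on an object; the grip force is fixed at half the most. Time passes only in rows, so rows that do not move let the fingers close. It gives the time, the measured TCP pose, the force, the opening and the grip force at its end, in the units of the state.
- get_obs(): the state, without advancing time (a new reading comes with each control period).
- snapshot(name): name is "side" or "top" or "wrist"; returns a dict with "color" (400x640x3 uint8, red, green, blue), "fx", "fy", "cx", "cy" (pixels), "R" (3x3) and "t" (3): a world point X has camera coordinates R X + t; the wrist camera has in their place "tool_from_camera" (4x4, takes a point from camera to tool coordinates, whose origin is the TCP and whose axes are the flange's). Camera axes: x right, y down, z forward; pixel columns grow to the right and rows downward; lengths in m; the calibration is good to about 2 mm. A picture is of the moment at which its call begins: read the wrist's pose just before it. There is no depth.
- close_job(): hands the job in; it is judged then, once.
The state is a dict: "clock": time; "joint_pos": joint angles; "qvel": joint speeds; "tau": joint torques, N m; "tool_pos": TCP position; "orientation": TCP orientation; "force": force on the tool from outside, world axes, zero at the start; "moment": the same for the moment, N m; "opening": finger opening in m; "gripper_force": force on a finger pad.
Only numpy, scipy, OpenCV 4.12 (cv2) and the standard library are available. Lean on these libraries where they do the work, as an engineer would, in place of code of your own. Each camera call takes 0.05 s, during which the arm holds its last target. There are 200 camera calls.

### The job

The glue on the wooden tea caddy has set: slide the jaw of the clamp open by its red handle until its red lip is clear of the caddy, and lift the caddy out. Stand it upright on the bare counter and let go so that you can take it again the other way round, by its two narrow ends, then set it down in the empty slot of the rack, fully down on the green pad, upright and centred front to back. Do not drop it or tip it over, and leave the two tins, the thermos and the glue bottle where they are.

Things in the scene. Friction and masses are not known exactly. Their poses are not given: they have to be found in the camera images.
- caddy: Wooden tea caddy, brass lid, dark band: an upright block 66 (its x) by 44 (y) by 90 mm high, about 0.3 kg. Origin: centre of its underside. At the start it stands on the clamp's bed, 15 mm above the counter, its x along the clamp's y (either way), its narrow 44 mm ends (+x and -x) against the jaws, its broad faces free.
- clamp: Clamp fixed to the counter. Origin: on the counter under the caddy's starting place. Grey bed 90 mm wide (x -45 to 45), 15 mm high, from y -65 to +175 mm. Fixed wooden jaw 80 mm wide in x, at y -56 to -34 mm, top 109 mm above the counter.
- jaw (a joint): Travel of the sliding jaw along the clamp's +y: 0 shut (0 to 3 mm at the start), 0.045 m fully open. Stays where left; about 5 N moves it. Shut, the jaw (80 mm wide in x) is at y 34 to 56 mm, top 118 mm; its red lip, 50 mm wide, reaches 12 mm over the caddy, underside 110 mm above the counter (caddy's top 105), so the shut clamp holds it down.
- jaw_grip (a point): Grip point in the red handle on the sliding jaw: an upright square post 24 by 24 mm, its sides along the clamp's x and y, from 23 to 105 mm above the counter; the point is on its axis, 85 mm above the counter and 38 mm from the back of the jaw. Moves with the jaw.
- rack: Wooden rack fixed to the counter, base 80 (x) by 180 (y) by 8 mm. Origin: centre of its underside. Four upright walls 6 mm thick, 52 mm long in x (x -26 to +26 mm), top 112 mm above the counter, at y -87, -29, +29 and +87 mm, make three slots 52 mm wide, open at the top and at both x ends. Two slots hold tins, one is empty.
- pad: Green pad 46 (x) by 44 (y) by 4 mm, fixed in the middle of the empty slot, on the rack's base (its top 12 mm above the counter). Origin: centre of its underside. Its x runs along the slot, like the rack's.
- tin_white: White tin with a steel lid, 60 (x) by 42 (y) by 80 mm high, loose, standing in a slot of the rack, to be left alone. Origin: centre of its underside.
- tin_blue: Blue tin with a steel lid, 60 (x) by 42 (y) by 80 mm high, loose, standing in a slot of the rack, to be left alone. Origin: centre of its underside.
- thermos: Green thermos flask with white stripes, diameter 68, 200 mm high, loose on the counter, to be left alone. Origin: centre of its underside.
- glue: Yellow glue bottle with a red cap, diameter 54, 150 mm high, loose on the counter, to be left alone. Origin: centre of its underside.

How it is judged (in metres and radians):
On the way, in this order (a step that is already met when the one before it is completed fails the run):
1. the jaw is slid open until its lip is clear of the caddy (joint above 13 mm) (value of joint jaw above 0.013 m), for 0.1 s.
2. the caddy stands upright on the counter, outside the clamp, let go (height (world z) of caddy below 0.006 m and angle between caddy's own z axis and vertical below 0.1 rad and horizontal distance between caddy and clamp above 0.06 m and contact force between caddy and the fingers below 0.2 N and linear speed of caddy below 0.03 m/s), for 0.1 s.
At the end, for the whole second after the job is handed in: The caddy stands at rest on the green pad in the slot (underside within 4 mm of the pad's top), upright within 4 degrees, its long side along the slot, within 13 mm of the pad's centre front to back and 8 mm sideways; either narrow end may face forward (z of caddy in the frame of pad between 0.001 and 0.008 m and x of caddy in the frame of pad between -0.013 and 0.013 m and y of caddy in the frame of pad between -0.008 and 0.008 m and angle between the x axis of caddy and the x axis of pad, either way round below 0.2 rad and angle between caddy's own z axis and vertical below 0.07 rad and linear speed of caddy below 0.02 m/s); the robot touches nothing.
It fails at once if the caddy is dropped (falls faster than 0.45 m/s, about 10 mm of free fall, while not held) (linear speed of caddy above 0.45 m/s and contact force between caddy and the fingers below 0.2 N).
It fails at once if the caddy is tipped over (more than 35 degrees) (angle between caddy's own z axis and vertical above 0.6 rad).
It fails at once if a tin, the thermos or the glue bottle is moved more than 20 mm or tipped (distance of any of tin_white, tin_blue, thermos, glue from where it was at the start of the episode above 0.02 m or angle between any of tin_white, tin_blue, thermos, glue's own z axis and vertical above 0.35 rad).
It also fails if it takes over 72 s, if anything falls off the work surface, if the arm or the gripper's body presses on something with over 40 N, if the wrist force passes 120 N, or if a joint passes its speed limit or range.

## Working session

There is one attempt and no reset: what is moved stays moved. The work goes in short steps, Python scripts to look and compute and a shell command to move; the robot and the scene stay as the last step left them, time stands still between calls to the robot, and variables do not carry over. Pictures are saved under pics/ and viewed, at most 10 in all, crops included, and the job is handed in when it is done.

```bash
ls; mkdir -p pics; python3 - <<'E'
from plant import *
import cv2,numpy as np
print(get_obs())
for n in ("top","side"):
    s=snapshot(n); cv2.imwrite(f"pics/{n}0.png",s["color"][:,:,::-1]); print(n,{k:np.round(v,4).tolist() for k,v in s.items() if k!="color"})
E
```

```text
pics
{'clock': 0.0, 'joint_pos': array([ 8.54930419e+01,  2.05926199e+01,  6.32658042e-01, -2.03535211e-02,
       -7.01352036e+01, -1.65077541e+01]), 'qvel': array([-0.05659769, -0.07593641,  0.04962557,  0.09445696, -0.04053846,
        0.1178922 ]), 'tau': array([-2.32460166e-03, -5.82707226e+01,  2.93048573e+01,  6.99697763e+00,
        6.84289495e-03, -1.66046525e-04]), 'tool_pos': array([0.24198107, 0.62992519, 0.40369985]), 'orientation': array([ 1.79903320e+02, -8.69873076e-03, -2.10216369e+01]), 'force': array([-0.46479774,  0.12627131,  0.01544646]), 'moment': array([-0.03083475, -0.00802643, -0.01885108]), 'gripper_force': 0.0, 'opening': 0.08773105191859763}
top {'fx': 453.2341, 'fy': 453.2341, 'cx': 321.1177, 'cy': 202.9061, 'R': [[-0.0277, -0.9996, -0.0082], [-0.9918, 0.0285, -0.1242], [0.1244, 0.0047, -0.9922]], 't': [0.0579, 0.581, 0.9776]}
side {'fx': 414.7369, 'fy': 414.7369, 'cx': 315.5491, 'cy': 200.5925, 'R': [[0.9952, -0.0956, 0.02], [-0.0484, -0.6606, -0.7492], [0.0849, 0.7446, -0.6621]], 't': [-0.5449, 0.0992, 0.8953]}
```

View pics/top0.png

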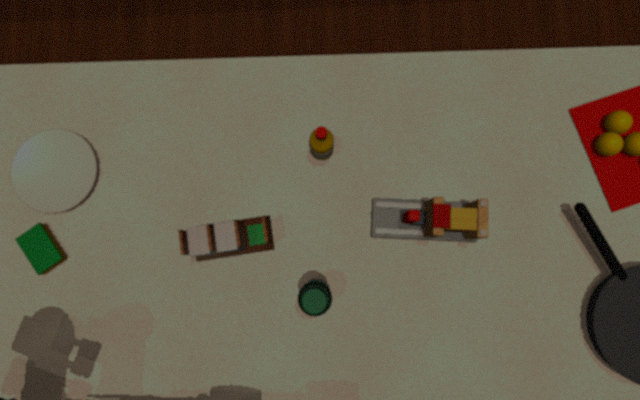

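View pics/side0.png

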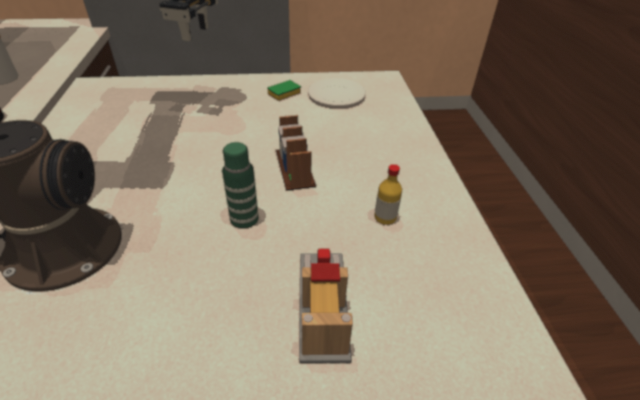

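Top view: the clamp bed spans about (372-487, 198-241), with the red handle at (411,216), lip at (441,216) and brass lid at (465,218). The green pad is at (257,234), with tins to its left. The thermos is at (315,298) and the glue at (320,140). The side view agrees: the handle faces the rack, so clamp +y is roughly world +y.

```bash
cat > h.py <<'E'
from plant import *
import cv2,numpy as np
from scipy.spatial.transform import Rotation as Ro
def cast(s,px,z,T=None):
    px=np.atleast_2d(px).astype(float)
    d=np.c_[(px[:,0]-s["cx"])/s["fx"],(px[:,1]-s["cy"])/s["fy"],np.ones(len(px))]
    if T is None: R=np.array(s["R"]).T; o=-R@np.array(s["t"])
    else: R=T[:3,:3]; o=T[:3,3]
    d=d@R.T
    return o+d*((z-o[2])/d[:,2])[:,None]
def wrist():
    o=get_obs(); s=snapshot("wrist"); W=np.eye(4)
    W[:3,:3]=Ro.from_euler("xyz",o["orientation"],degrees=True).as_matrix(); W[:3,3]=o["tool_pos"]
    return s,W@np.array(s["tool_from_camera"])
def blobs(im,lo,hi,amin=30,roi=None):
    h=cv2.cvtColor(im,cv2.COLOR_RGB2HSV); m=cv2.inRange(h,np.array(lo),np.array(hi))
    if roi: k=np.zeros_like(m); x0,y0,x1,y1=roi; k[y0:y1,x0:x1]=1; m=m*k
    cs=cv2.findContours(m,cv2.RETR_EXTERNAL,cv2.CHAIN_APPROX_NONE)[0]
    return [c for c in cs if cv2.contourArea(c)>=amin]
def rect(s,c,z,T=None):
    p=cast(s,c[:,0,:],z,T)[:,:2]
    (x,y),(w,h),a=cv2.minAreaRect((p*1000).astype(np.float32))
    if w<h: w,h,a=h,w,a+90
    return np.round([x,y,w,h,(a+90)%180-90],1)
E
python3 - <<'E'
from h import *
s=snapshot("top"); im=s["color"]
for nm,lo,hi,z,roi in [("redlip+handle",(0,150,80),(8,255,255),.11,(380,190,480,250)),("brass",(15,120,90),(30,255,255),.105,(440,190,495,250)),("pad",(45,90,40),(80,255,255),.012,(235,210,290,260)),("thermosTop",(50,60,10),(90,255,200),.2,(285,270,345,330)),("gluecap",(0,150,80),(8,255,255),.15,(300,110,340,160))]:
    for c in blobs(im,lo,hi,10,roi): print(nm,c[:,0].mean(0).round(1),rect(s,c,z))
# bed: grey, low saturation darker than counter
g=cv2.resize(im[185:260,360:500],None,fx=5.5,fy=5.5,interpolation=2)
r=cv2.resize(im[200:275,170:310],None,fx=5.5,fy=5.5,interpolation=2)
cv2.imwrite("pics/a.png",np.vstack([g[:300],r[:300]])[:600,:770,::-1])
E
```

```text
redlip+handle [413.8 214.7] [ 542.6 -149.7   21.1   20.6   -3. ]
redlip+handle [441.6 215.2] [ 540.3 -205.8   49.2   34.7   -5.5]
brass [441.1 231.6] [ 507.1 -205.5   10.3    6.2   -3.4]
brass [471.9 218.8] [ 533.8 -263.1   76.9   76.3   -4.2]
brass [441.2 199.9] [ 572.7 -209.5    8.5    6.2   -3.4]
pad [255.6 234.2] [518.2 192.4  46.9  36.5   7.9]
thermosTop [314.4 295.6] [387.4  57.7  57.6  57.6  43.8]
gluecap [321. 132.] [712.8  37.2  20.8  20.3  -1.7]
```

View pics/a.png

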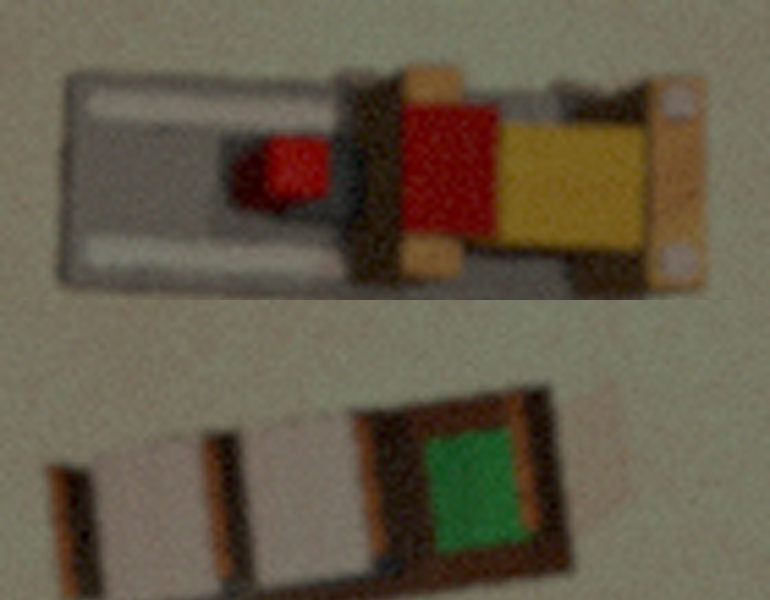

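The lip-to-handle spacing comes out at 56 mm against 55 mm expected, so the measurements are consistent. The clamp yaw is about -3° to -4°. The pad is at about (0.519, 0.189) with yaw about 8°. I'll turn the tool to yaw -93°, then move over the clamp.

```bash
T='[1,0,0,0,0,0,1]'
python3 -m handwheel '[[1,0,0,0,0,0,1],[1,0,0,0,0,0,1],[1,0,0,0,0,0,1],[1,0,0,0,0,0,1],[1,0,0,0,0,0,1]]'
python3 -m handwheel '[[1,0,0,0,0,0,1],[1,0,0,0,0,0,1],[1,0,0,0,0,0,1],[1,0,0,0,0,0,1],[1,0,0,0,0,0,1]]'
python3 -m handwheel '[[1,0,0,0,0,0,1],[1,0,0,0,0,0,1],[1,1,-0.44,0,0,0,0],[1,1,-0.44,0,0,0,0],[1,1,-0.44,0,0,0,0]]'
```

```text
clock: 0.78
tool_pos: [0.242, 0.63, 0.4043]
orientation: [180.0, -0.0, -51.2]
force: [0.5, 0.2, 0.8]
opening: 0.0877
gripper_force: 0.0
clock: 1.4
tool_pos: [0.242, 0.63, 0.4042]
orientation: [180.0, -0.0, -81.2]
force: [-0.3, 0.0, -0.6]
opening: 0.0874
gripper_force: 0.0
clock: 2.02
tool_pos: [0.2713, 0.5526, 0.4043]
orientation: [180.0, -0.0, -93.0]
force: [0.3, -0.1, 0.2]
opening: 0.0877
gripper_force: 0.0
```

```bash
python3 -m handwheel '[[1,1,-0.63,0,0,0,0],[1,1,-0.63,0,0,0,0],[1,1,-0.63,0,0,0,0],[1,1,-0.63,0,0,0,0],[1,1,-0.63,0,0,0,0]]' >/dev/null
python3 -m handwheel '[[1,1,-0.63,0,0,0,0],[1,1,-0.63,0,0,0,0],[1,1,-0.63,0,0,0,0],[1,1,-0.63,0,0,0,0],[1,1,-0.63,0,0,0,0]]' >/dev/null
python3 -m handwheel '[[1,1,-0.63,0,0,0,0],[1,1,-0.63,0,0,0,0],[1,1,-0.63,0,0,0,0],[1,1,-0.63,0,0,0,0],[1,0,0,0,0,0,0]]'
python3 - <<'E'
from h import *
s,T=wrist(); cv2.imwrite("pics/w1.png",s["color"][:,:,::-1]); print(s["tool_from_camera"],s["fx"])
for c in blobs(s["color"],(45,90,40),(80,255,255),100): print(c[:,0].min(0),c[:,0].max(0),rect(s,c,.012,T),cast(s,cv2.boxPoints(cv2.minAreaRect(c)),.012,T)[:,:2].round(4).tolist())
E
```

```text
clock: 3.9
tool_pos: [0.4735, 0.19, 0.4046]
orientation: [180.0, -0.0, -93.2]
force: [-0.4, 0.3, -0.2]
opening: 0.0878
gripper_force: 0.0
[[ 1.49922906e-03 -9.69605543e-01 -2.44668844e-01  6.68730471e-02]
 [ 9.99998803e-01  1.54735563e-03 -4.48497522e-06 -2.73961701e-04]
 [ 3.82938370e-04 -2.44668544e-01  9.69606702e-01  1.88904007e-02]
 [ 0.00000000e+00  0.00000000e+00  0.00000000e+00  1.00000000e+00]] 305.7224254354696
[260 152] [300 192] [519.6 188.1  46.2  43.5   7.3] [[0.5448, 0.1701], [0.4994, 0.1636], [0.494, 0.2065], [0.5406, 0.2134]]
[393  42] [434  69] [357.4  68.3  44.6  24.4 -41.9] [[0.3833, 0.0613], [0.3656, 0.0445], [0.3326, 0.0741], [0.3502, 0.0916]]
[382   4] [406  54] [382.3  33.2  48.   24.4 -68.5] [[0.3951, 0.0096], [0.3721, 0.0077], [0.3629, 0.0577], [0.3868, 0.0598]]
[407   0] [430  23] [352.7  16.4  25.5  22.2   9.9] [[0.371, 0.0243], [0.3591, 0.003], [0.3384, 0.0132], [0.35, 0.0348]]
```

View pics/w1.png

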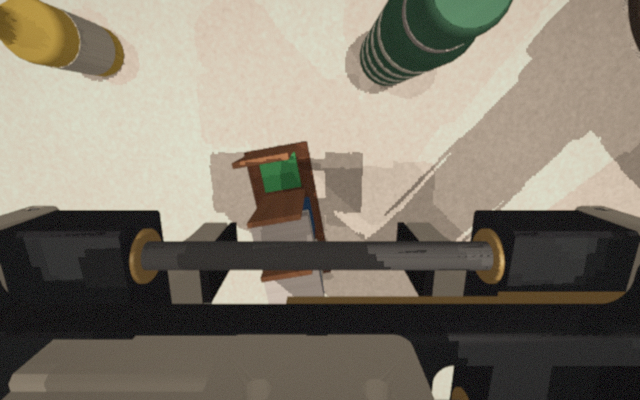

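The wrist view shows the whole pad at (260-300, 152-192): 46.2 x 43.5 mm as given, centre (0.5196, 0.188), yaw about 8°. Next, the clamp.

```bash
python3 -m handwheel '[[1,1,-0.28,0,0,0,0],[1,1,-0.28,0,0,0,0],[1,1,-0.28,0,0,0,0],[1,1,-0.28,0,0,0,0],[1,1,-0.28,0,0,0,0]]' >/dev/null
python3 -m handwheel '[[1,1,-0.28,0,0,0,0],[1,1,-0.28,0,0,0,0],[1,1,-0.28,0,0,0,0],[1,1,-0.28,0,0,0,0],[1,1,-0.28,0,0,0,0]]' >/dev/null
python3 -m handwheel '[[1,1,-0.28,0,0,0,0],[1,1,-0.28,0,0,0,0],[1,0,0,0,0,0,0]]'
python3 - <<'E'
from h import *
s,T=wrist(); cv2.imwrite("pics/w2.png",s["color"][:,:,::-1])
for z in(.105,.122):
  for nm,lo,hi in [("red",(0,150,70),(8,255,255)),("brass",(18,130,90),(32,255,255))]:
    for c in blobs(s["color"],lo,hi,150): print(z,nm,c[:,0].min(0),c[:,0].max(0),rect(s,c,z,T))
E
```

```text
clock: 5.58
tool_pos: [0.541, -0.1126, 0.4044]
orientation: [180.0, -0.0, -93.1]
force: [0.5, 0.4, -1.1]
opening: 0.0876
gripper_force: 0.0
0.105 red [298 133] [323 161] [ 544.6 -152.5   25.4   22.7   86.1]
0.105 red [282  61] [341 107] [ 540.6 -206.    51.2   37.5   -4.6]
0.105 brass [475 229] [503 282] [368.5 -36.   58.2  21.8 -67.6]
0.122 red [298 133] [323 161] [ 544.2 -154.1   23.8   21.3   86.1]
0.122 red [282  61] [341 107] [ 540.5 -204.4   48.1   35.3   -4.6]
0.122 brass [475 229] [503 282] [378.8 -44.7  54.6  20.5 -67.6]
```

View pics/w2.png

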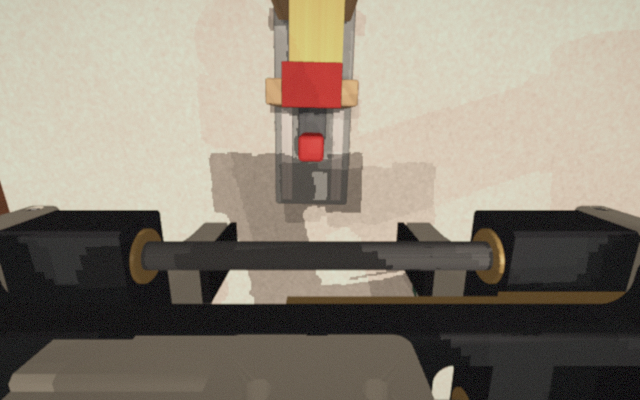

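The wrist view shows the handle at (311,147), the lip at (311,84), and the caddy lid above it. The handle is at (0.5435, -0.1515) and the clamp yaw is about -4°. Next I move over the handle, descend and grip it.

```bash
python3 -m handwheel '[[1,0.78,-0.1,0.3,0,0,0.17],[1,0.77,-0.1,1,0,0,0],[1,0,0,1,0,0,0],[1,0,0,1,0,0,0],[1,0,0,1,0,0,0]]'
python3 -m handwheel '[[1,0,0,1,0,0,0],[1,0,0,0.95,0,0,0],[1,0,0,0,0,0,0],[-1,0,0,0,0,0,0],[-1,0,0,0,0,0,0]]'
python3 -m handwheel '[[-1,0,0,0,0,0,0],[-1,0,0,0,0,0,0],[-1,0,0,0,0,0,0]]'
```

```text
clock: 6.25
tool_pos: [0.5435, -0.1498, 0.2966]
orientation: [-180.0, 0.0, -94.0]
force: [-0.4, -0.1, 0.1]
opening: 0.0877
gripper_force: 0.0
clock: 6.88
tool_pos: [0.544, -0.1504, 0.2497]
orientation: [-179.9, 0.0, -94.0]
force: [0.2, 0.6, 0.8]
opening: 0.0728
gripper_force: 0.0
clock: 7.25
tool_pos: [0.5436, -0.1507, 0.2486]
orientation: [-180.0, 0.0, -94.0]
force: [0.3, 0.7, -0.7]
opening: 0.0435
gripper_force: 0.0
```

```bash
python3 -m handwheel '[[-1,0,0,0,0,0,0],[-1,0,0,0,0,0,0],[-1,0,0,0,0,0,0],[-1,0,0,0,0,0,0]]'
python3 -m handwheel '[[-1,-0.4,0,0,0,0,0],[-1,-0.4,0,0,0,0,0],[-1,-0.4,0,0,0,0,0],[-1,-0.4,0,0,0,0,0],[-1,0,0,0,0,0,0]]'
```

```text
clock: 7.75
tool_pos: [0.5442, -0.1507, 0.2485]
orientation: [-179.9, 0.0, -94.0]
force: [6.1, -0.8, -3.9]
opening: 0.0235
gripper_force: 30.0
clock: 8.38
tool_pos: [0.5472, -0.1102, 0.2485]
orientation: [-179.9, 0.0, -94.0]
force: [5.5, 1.5, -3.6]
opening: 0.024
gripper_force: 30.0
```

```bash
python3 -m handwheel '[[1,0,0,0,0,0,0],[1,0,0,0,0,0,0],[1,0,0,0,0,0,0],[1,0,0,0,0,0,0],[1,0,0,-0.6,0,0,0]]'
python3 -m handwheel '[[1,0,0,-1,0,0,0],[1,0,0,-1,0,0,0],[1,0.8,0,-1,0,0,0],[1,0.8,0.2,-0.4,0,0,0],[1,0.8,0,0,0,0,0]]'
python3 -m handwheel '[[1,0,0,0,0,0,0]]'
python3 - <<'E'
from h import *
s,T=wrist(); cv2.imwrite("pics/w3.png",s["color"][:,:,::-1])
for nm,lo,hi in [("red",(0,150,70),(8,255,255)),("brass",(18,110,90),(35,255,255))]:
    for c in blobs(s["color"],lo,hi,300): print(nm,c[:,0].min(0),c[:,0].max(0),rect(s,c,.105,T))
E
```

```text
clock: 9.0
tool_pos: [0.5459, -0.1109, 0.263]
orientation: [179.9, -0.0, -94.1]
force: [1.0, -0.8, 0.5]
opening: 0.068
gripper_force: 0.0
clock: 9.62
tool_pos: [0.5366, -0.1713, 0.3497]
orientation: [-179.9, 0.0, -94.0]
force: [-0.1, 0.1, -0.1]
opening: 0.0876
gripper_force: 0.0
clock: 9.75
tool_pos: [0.5364, -0.1717, 0.3484]
orientation: [180.0, 0.0, -94.2]
force: [-0.2, 0.8, 0.1]
opening: 0.0876
gripper_force: 0.0
red [295 270] [322 289] [ 547.6 -110.    22.1   17.2   -4.1]
red [273 196] [342 241] [ 544.3 -162.4   52.9   36.6   -5. ]
brass [278  52] [346 151] [ 534.3 -247.3   66.9   46.7   85.9]
```

View pics/w3.png

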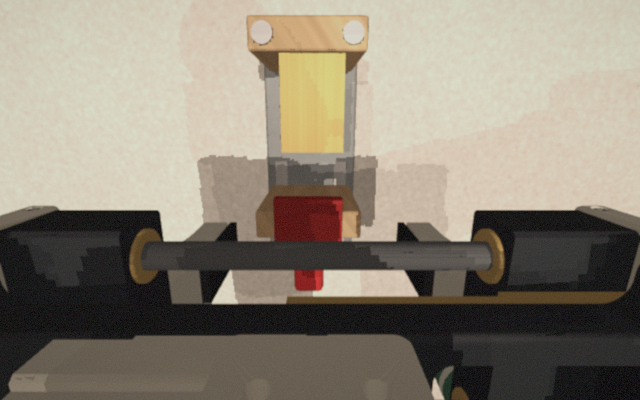

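The lip is clear of the caddy; the lid is at (278-346, 52-151), with its centre at about (0.535, -0.247) and yaw -4°. Next I grasp it by its broad faces.

```bash
python3 -m handwheel '[[1,1,-0.05,0,0,0,0],[1,1,-0.05,0,0,0,0],[1,0.98,-0.05,0.4,0,0,0],[1,0,0,1,0,0,0],[1,0,0,1,0,0,0]]'
python3 -m handwheel '[[1,0,0,1,0,0,0],[1,0,0,0.85,0,0,0],[1,0,0,0,0,0,0],[-1,0,0,0,0,0,0],[-1,0,0,0,0,0,0]]'
python3 -m handwheel '[[-1,0,0,0,0,0,0],[-1,0,0,0,0,0,0],[-1,0,0,0,0,0,0],[-1,0,0,0,0,0,0],[-1,0,0,0,0,0,0]]'
```

```text
clock: 10.42
tool_pos: [0.5354, -0.2449, 0.2875]
orientation: [180.0, 0.0, -94.1]
force: [-0.2, 1.5, 0.1]
opening: 0.0875
gripper_force: 0.0
clock: 11.05
tool_pos: [0.5361, -0.2448, 0.2433]
orientation: [-179.9, -0.0, -94.0]
force: [0.8, 0.1, 0.8]
opening: 0.0728
gripper_force: 0.0
clock: 11.68
tool_pos: [0.5355, -0.2448, 0.2423]
orientation: [180.0, -0.0, -94.0]
force: [-2.3, 1.3, 3.9]
opening: 0.0439
gripper_force: 30.0
```

```bash
python3 -m handwheel '[[-1,0,0,-0.4,0,0,0],[-1,0,0,-0.8,0,0,0],[-1,0,0,-1,0,0,0],[-1,0,0,-1,0,0,0],[-1,0,0,-1,0,0,0]]'
python3 -m handwheel '[[-1,0,0,-1,0,0,0],[-1,-0.5,0,-0.5,0,0,0],[-1,-1,0.02,0,0,0,0],[-1,-1,0.02,0,0,0,0],[-1,-1,0.02,0,0,0,0]]'
python3 -m handwheel '[[-1,-1,0.02,0,0,0,0],[-1,-1,0.02,0,0,0,0],[-1,-1,0.02,0,0,0,0],[-1,-1,0.02,0,0,0,0],[-1,-1,0.02,0,0,0,0]]'
python3 -m handwheel '[[-1,-1,0.02,0,0,0,0],[-1,-1,0.02,0,0,0,0],[-1,-0.6,0.02,0,0,0,-0.5],[-1,-0.3,0,0,0,0,-1],[-1,0,0,0,0,0,-1]]'
python3 - <<'E'
from h import *
s=snapshot("side"); cv2.imwrite("pics/s1.png",s["color"][:,:,::-1])
E
```

```text
clock: 12.3
tool_pos: [0.5356, -0.2448, 0.3481]
orientation: [180.0, 0.0, -94.0]
force: [0.9, -0.5, -2.7]
opening: 0.0438
gripper_force: 30.0
clock: 12.92
tool_pos: [0.54, -0.1561, 0.3842]
orientation: [180.0, 0.0, -94.0]
force: [-0.1, 0.2, -3.1]
opening: 0.0436
gripper_force: 29.9
clock: 13.55
tool_pos: [0.5462, -0.0312, 0.3843]
orientation: [180.0, 0.0, -94.0]
force: [-0.4, 0.0, -3.2]
opening: 0.0438
gripper_force: 29.9
clock: 14.18
tool_pos: [0.5496, 0.0406, 0.3843]
orientation: [180.0, 0.0, -78.7]
force: [-0.4, 0.2, -3.3]
opening: 0.0439
gripper_force: 29.9
```

View pics/s1.png

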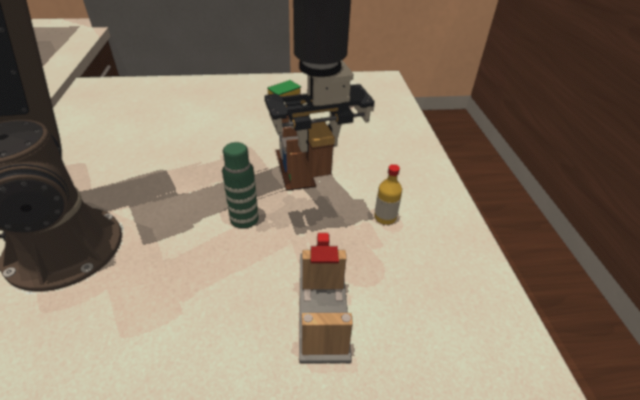

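The caddy hangs straight in the gripper at (318,145), between the thermos and the glue. Next I turn to yaw 8° and lower it.

```bash
python3 -m handwheel '[[-1,0,0,0,0,0,-1],[-1,0,0,0,0,0,-1],[-1,0,0,0,0,0,-1],[-1,0,0,0,0,0,-1],[-1,0,0,0,0,0,-1]]' >/dev/null
python3 -m handwheel '[[-1,0,0,0,0,0,-1],[-1,0,0,0,0,0,-1],[-1,0,0,0,0,0,-1],[-1,0,0,0,0,0,-1],[-1,0,0,0,0,0,-1]]' >/dev/null
python3 -m handwheel '[[-1,0,0,0,0,0,-1],[-1,0,0,0,0,0,-1],[-1,0,0,0,0,0,-1],[-1,0,0,0,0,0,-1],[-1,0,0,0.5,0,0,-0.45]]'
python3 -m handwheel '[[-1,0,0,1,0,0,0],[-1,0,0,1,0,0,0],[-1,0,0,1,0,0,0],[-1,0,0,1,0,0,0],[-1,0,0,0.8,0,0,0]]'
python3 -m handwheel '[[-1,0,0,0.5,0,0,0],[-1,0,0,0.2,0,0,0],[-1,0,0,0,0,0,0]]'
```

```text
clock: 16.1
tool_pos: [0.55, 0.0399, 0.3727]
orientation: [-180.0, -0.1, 7.8]
force: [-0.1, 0.3, -3.8]
opening: 0.0438
gripper_force: 29.9
clock: 16.73
tool_pos: [0.5495, 0.0397, 0.2511]
orientation: [180.0, 0.1, 7.6]
force: [-0.5, 0.8, -2.8]
opening: 0.0439
gripper_force: 29.9
clock: 17.1
tool_pos: [0.55, 0.0399, 0.2348]
orientation: [180.0, -0.0, 7.7]
force: [0.6, 0.0, -2.8]
opening: 0.0442
gripper_force: 29.9
```

```bash
python3 -m handwheel '[[-1,0,0,0.15,0,0,0],[-1,0,0,0.09,0,0,0],[-1,0,0,0.03,0,0,0],[-1,0,0,0.03,0,0,0],[-1,0,0,0,0,0,0]]'
```

```text
clock: 17.73
tool_pos: [0.5499, 0.0399, 0.2273]
orientation: [180.0, -0.0, 7.7]
force: [0.1, 0.0, -1.2]
opening: 0.044
gripper_force: 30.0
```

Force is easing as the caddy nears contact. I lower a touch more and release.

```bash
python3 -m handwheel '[[-1,0,0,0.03,0,0,0],[-1,0,0,0,0,0,0]]'
python3 -m handwheel '[[0.2,0,0,0,0,0,0],[1,0,0,0,0,0,0],[1,0,0,0,0,0,0],[1,0,0,0,0,0,0],[1,0,0,0,0,0,0]]'
python3 -m handwheel '[[1,0,0,-0.5,0,0,0],[1,0,0,-1,0,0,0],[1,0,0,-1,0,0,0],[1,0,0,-1,0,0,0],[1,0,0,-1,0,0,0]]'
```

```text
clock: 17.98
tool_pos: [0.55, 0.0397, 0.2272]
orientation: [180.0, -0.0, 7.7]
force: [-2.6, -0.6, 5.8]
opening: 0.0441
gripper_force: 30.0
clock: 18.6
tool_pos: [0.5499, 0.0399, 0.2264]
orientation: [180.0, 0.0, 7.7]
force: [0.4, 0.7, -0.6]
opening: 0.0852
gripper_force: 0.0
clock: 19.23
tool_pos: [0.5498, 0.0398, 0.3408]
orientation: [-180.0, -0.1, 7.7]
force: [0.5, -0.4, -0.3]
opening: 0.0877
gripper_force: 0.0
```

```bash
python3 -m handwheel '[[1,0,0,0,0,0,1],[1,0,0,0,0,0,1],[1,0,0,0,0,0,1],[1,0,0,0,0,0,1],[1,0,0,0,0,0,1]]' >/dev/null
python3 -m handwheel '[[1,0,0,0,0,0,1],[1,0,0,0,0,0,1],[1,0,0,0,0,0,1],[1,0,0,0,0,0,1],[1,0,0,0,0,0,1]]' >/dev/null
python3 -m handwheel '[[1,0,0,0,0,0,1],[1,0,0,0,0,0,1],[1,0,0,0,0,0,1],[1,0,0,0,0,0,1],[1,0,0,0,0,0,1]]'
python3 -m handwheel '[[1,0,0,0.5,0,0,0],[1,0,0,1,0,0,0],[1,0,0,1,0,0,0],[1,0,0,1,0,0,0],[1,0,0,0.9,0,0,0]]'
python3 -m handwheel '[[1,0,0,0,0,0,0],[-1,0,0,0,0,0,0],[-1,0,0,0,0,0,0],[-1,0,0,0,0,0,0],[-1,0,0,0,0,0,0]]'
python3 -m handwheel '[[-1,0,0,0,0,0,0]]'
```

```text
clock: 21.1
tool_pos: [0.5498, 0.0398, 0.3399]
orientation: [-179.9, 0.0, -82.5]
force: [0.0, -0.6, 0.3]
opening: 0.0876
gripper_force: 0.0
clock: 21.72
tool_pos: [0.5495, 0.0397, 0.2276]
orientation: [180.0, -0.0, -82.2]
force: [-0.5, 0.5, 0.4]
opening: 0.0871
gripper_force: 0.0
clock: 22.35
tool_pos: [0.5502, 0.04, 0.2298]
orientation: [-179.9, 0.0, -82.3]
force: [-1.3, 0.8, 5.1]
opening: 0.0654
gripper_force: 30.0
clock: 22.48
tool_pos: [0.5502, 0.04, 0.2298]
orientation: [-179.9, 0.0, -82.3]
force: [-1.0, 0.9, 6.4]
opening: 0.0658
gripper_force: 30.0
```

Good grip: opening is 65.8 mm. Next I lift and move above the slot.

```bash
python3 -m handwheel '[[-1,0,0,-0.4,0,0,0],[-1,0,0,-1,0,0,0],[-1,0,0,-1,0,0,0],[-1,0,0,-1,0,0,0],[-1,0,0,-1,0,0,0]]'
python3 -m handwheel '[[-1,0,0,-1,0,0,0],[-1,0,0,-0.6,0,0,0],[-1,-1,0.07,0,0,0,0],[-1,-1,0.07,0,0,0,0],[-1,-1,0.07,0,0,0,0]]'
python3 -m handwheel '[[-1,-1,0.07,0,0,0,0],[-1,-1,0.07,0,0,0,0],[-1,-0.7,0.07,0,0,0,0],[-1,-0.34,0,0,0,0,0],[-1,0,0,0,0,0,0]]'
python3 - <<'E'
from h import *
a=snapshot("side"); b,T=wrist()
c=cv2.resize(a["color"][30:210,230:430],(800,600) and (620,558),interpolation=2)
cv2.imwrite("pics/s2.png",c[:,:,::-1]); cv2.imwrite("pics/w4.png",b["color"][:,:,::-1])
E
```

```text
clock: 23.1
tool_pos: [0.5494, 0.0397, 0.3398]
orientation: [180.0, 0.0, -82.3]
force: [0.2, 0.4, -3.3]
opening: 0.0656
gripper_force: 30.0
clock: 23.72
tool_pos: [0.5341, 0.114, 0.3785]
orientation: [179.9, -0.0, -82.4]
force: [-0.0, 0.1, -3.8]
opening: 0.0659
gripper_force: 30.0
clock: 24.35
tool_pos: [0.5193, 0.1883, 0.3788]
orientation: [180.0, -0.0, -82.3]
force: [0.5, -0.7, -3.3]
opening: 0.0659
gripper_force: 30.0
```

View pics/s2.png

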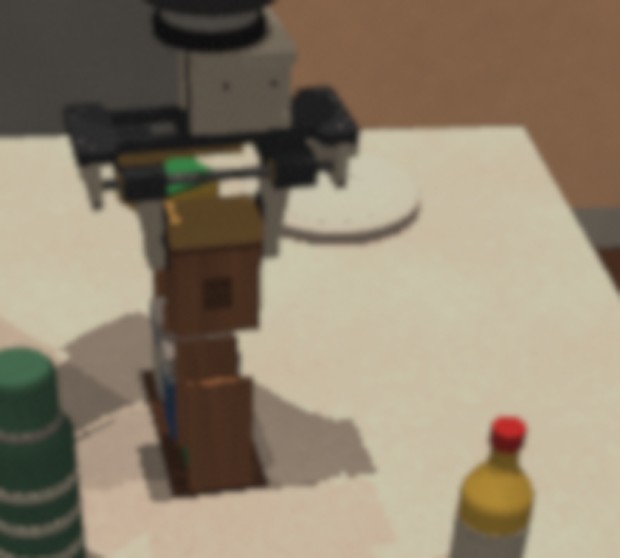

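View pics/w4.png

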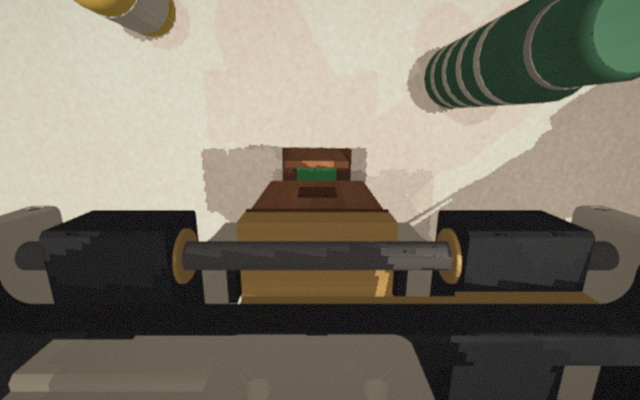

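Both views show the caddy hanging straight over the slot: in the wrist image its bottom edge is at about row 181 and its lid edge at row 211, with the outer wall top near row 163. I'll check its sideways offset in pad axes.

```bash
python3 - <<'E'
from h import *
s,T=wrist(); g=cv2.cvtColor(s["color"],cv2.COLOR_RGB2HSV)
print(s["color"][140:220:1,318].tolist()[0:80:2])
a=np.radians(8); R=np.array([[np.cos(a),np.sin(a)],[-np.sin(a),np.cos(a)]])
f=lambda px,z:(1000*(R@(cast(s,px,z,T)[0,:2]-[.5196,.1881]))).round(1)
for r in (179,180,181,182,183): print(r,"bottom",f((318,r),.149))
for r in (210,211,212,213): print(r,"lid",f((318,r),.239))
for r in (159,161,163,165,167): print(r,"wall",f((318,r),.112))
E
```

```text
[[219, 207, 189], [220, 208, 188], [219, 212, 192], [217, 209, 190], [126, 108, 92], [82, 51, 37], [86, 55, 37], [84, 52, 35], [80, 52, 29], [83, 52, 32], [98, 60, 41], [171, 115, 78], [173, 117, 79], [124, 80, 50], [71, 87, 46], [33, 85, 47], [34, 78, 44], [36, 80, 43], [44, 84, 49], [33, 77, 41], [62, 73, 43], [84, 53, 39], [81, 52, 39], [75, 44, 32], [51, 37, 22], [49, 27, 16], [51, 29, 16], [44, 28, 19], [50, 27, 19], [77, 50, 33], [80, 49, 30], [80, 53, 35], [76, 48, 34], [76, 50, 30], [66, 42, 30], [50, 25, 3], [94, 67, 46], [103, 78, 44], [106, 82, 48], [109, 84, 48]]
179 bottom [ -1.5 -24.5]
180 bottom [ -1.5 -23.8]
181 bottom [ -1.5 -23.1]
182 bottom [ -1.5 -22.4]
183 bottom [ -1.5 -21.7]
210 lid [ -1.1 -29.7]
211 lid [ -1.1 -29.3]
212 lid [ -1.1 -28.8]
213 lid [ -1.1 -28.4]
159 wall [ -1.7 -33.6]
161 wall [ -1.7 -32. ]
163 wall [ -1.7 -30.3]
165 wall [ -1.7 -28.7]
167 wall [ -1.7 -27. ]
```

The wall top agrees with the pad, but the lid edge reads 7 mm off while the bottom edge reads about 1 mm off. That could be a tilt in the pads, so I'll triangulate both edges with the side view.

```bash
python3 - <<'E'
from h import *
s=snapshot("side"); im=s["color"]
for r in range(84,146): 
    print(r,im[r,290:296].mean(0).round().astype(int).tolist(),im[r,306:311].mean(0).round().astype(int).tolist())
E
```

```text
84 [58, 118, 66] [125, 118, 103]
85 [55, 94, 58] [76, 72, 65]
86 [56, 69, 54] [69, 66, 60]
87 [54, 54, 49] [117, 110, 97]
88 [48, 52, 43] [169, 158, 139]
89 [50, 61, 38] [192, 180, 157]
90 [67, 69, 35] [196, 183, 160]
91 [86, 75, 33] [186, 173, 150]
92 [96, 78, 33] [158, 144, 122]
93 [96, 75, 34] [120, 103, 81]
94 [91, 70, 36] [96, 76, 50]
95 [88, 67, 37] [89, 68, 39]
96 [87, 66, 37] [87, 66, 37]
97 [87, 66, 37] [86, 65, 37]
98 [86, 65, 37] [86, 65, 37]
99 [85, 65, 36] [86, 66, 37]
100 [86, 65, 37] [86, 65, 37]
101 [86, 65, 36] [86, 65, 37]
102 [86, 65, 37] [87, 66, 37]
103 [86, 65, 36] [88, 67, 38]
104 [86, 66, 37] [88, 66, 37]
105 [87, 66, 37] [88, 67, 38]
106 [87, 66, 37] [88, 67, 37]
107 [87, 66, 37] [84, 63, 36]
108 [85, 64, 36] [74, 53, 32]
109 [77, 57, 33] [61, 42, 28]
110 [65, 46, 29] [59, 39, 27]
111 [58, 39, 27] [66, 43, 30]
112 [62, 40, 28] [69, 45, 31]
113 [66, 43, 30] [70, 46, 32]
114 [66, 44, 30] [70, 46, 32]
115 [67, 44, 30] [71, 46, 31]
116 [67, 44, 30] [71, 47, 32]
117 [68, 45, 31] [71, 46, 32]
118 [68, 45, 31] [70, 46, 32]
119 [68, 45, 31] [70, 46, 31]
120 [68, 45, 30] [71, 46, 32]
121 [67, 44, 30] [71, 46, 32]
122 [67, 44, 30] [70, 47, 32]
123 [67, 44, 31] [70, 46, 32]
124 [67, 44, 30] [70, 46, 32]
125 [68, 44, 30] [70, 46, 32]
126 [67, 45, 30] [70, 46, 31]
127 [67, 44, 31] [70, 46, 31]
128 [67, 44, 30] [70, 46, 31]
129 [68, 44, 30] [71, 46, 32]
130 [68, 45, 31] [71, 47, 32]
131 [69, 45, 31] [71, 47, 32]
132 [69, 45, 31] [71, 47, 32]
133 [69, 45, 31] [71, 47, 32]
134 [69, 45, 31] [71, 48, 33]
135 [69, 45, 31] [82, 62, 48]
136 [69, 46, 32] [120, 108, 91]
137 [70, 48, 35] [164, 153, 132]
138 [73, 53, 41] [181, 170, 147]
139 [74, 53, 41] [181, 170, 147]
140 [71, 49, 36] [179, 168, 145]
141 [69, 46, 32] [178, 167, 144]
142 [68, 45, 30] [175, 164, 142]
143 [68, 45, 31] [168, 157, 135]
144 [68, 45, 30] [161, 148, 128]
145 [68, 44, 30] [157, 145, 124]
```

```bash
python3 - <<'E'
from h import *
s=snapshot("side"); w,T=wrist()
a=np.radians(8); u=np.array([-np.sin(a),np.cos(a)])
def line(c,px,T=None):
    p=cast(c,px,0.,T)[0];q=cast(c,px,.3,T)[0]
    P=[u@(x[:2]-[.5196,.1881]) for x in(p,q)]; return P[0],(P[1]-P[0])/.3
for nm,ps,pw in [("lid",(300,108.7),(318,211)),("lid-1",(300,108.7),(318,210)),("bot",(300,137),(318,181))]:
    a0,b0=line(s,ps);a1,b1=line(w,pw,T); z=(a1-a0)/(b0-b1); print(nm,"z",z.round(4),"y",(a0+b0*z).round(4))
E
```

```text
lid z 0.2242 y -0.0247
lid-1 z 0.2246 y -0.0253
bot z 0.1502 y -0.0234
```

The brass edge triangulates at z = 0.224, so it is the bottom of the lid's brass skirt and not a tilt. The bottom is at 0.150 and the caddy is upright. I shift 1 mm and go down.

```bash
python3 -m handwheel '[[-1,-0.04,0,0.5,0,0,0],[-1,0,0,0.6,0,0,0],[-1,0,0,0.4,0,0,0],[-1,0,0,0.4,0,0,0],[-1,0,0,0.4,0,0,0]]'
python3 -m handwheel '[[-1,0,0,0.4,0,0,0],[-1,0,0,0.4,0,0,0],[-1,0,0,0.4,0,0,0],[-1,0,0,0.4,0,0,0],[-1,0,0,0.4,0,0,0]]'
```

```text
clock: 25.28
tool_pos: [0.5192, 0.1892, 0.3206]
orientation: [180.0, -0.0, -82.3]
force: [-0.6, 0.7, -1.5]
opening: 0.0655
gripper_force: 30.0
clock: 25.9
tool_pos: [0.5192, 0.1891, 0.2708]
orientation: [-180.0, 0.0, -82.3]
force: [0.9, -0.3, -2.8]
opening: 0.0662
gripper_force: 30.0
```

```bash
python3 -m handwheel '[[-1,0,0,0.4,0,0,0],[-1,0,0,0.3,0,0,0],[-1,0,0,0.15,0,0,0],[-1,0,0,0.05,0,0,0],[-1,0,0,0,0,0,0]]'
```

```text
clock: 26.52
tool_pos: [0.5193, 0.1892, 0.2491]
orientation: [-180.0, 0.0, -82.3]
force: [-0.3, -0.4, -2.9]
opening: 0.0657
gripper_force: 30.0
```

```bash
python3 -m handwheel '[[-1,0,0,0.12,0,0,0],[-1,0,0,0.08,0,0,0],[-1,0,0,0.04,0,0,0],[-1,0,0,0.03,0,0,0],[-1,0,0,0,0,0,0]]'
```

```text
clock: 27.15
tool_pos: [0.5192, 0.1891, 0.2421]
orientation: [180.0, -0.0, -82.3]
force: [0.5, 0.7, -3.8]
opening: 0.0658
gripper_force: 30.0
```

```bash
python3 -m handwheel '[[-1,0,0,0.04,0,0,0],[-1,0,0,0.0,0,0,0]]'
python3 -m handwheel '[[-1,0,0,0.04,0,0,0],[-1,0,0,0.0,0,0,0]]'
```

```text
clock: 27.4
tool_pos: [0.5192, 0.1891, 0.2418]
orientation: [-180.0, 0.0, -82.3]
force: [-1.8, -1.9, 4.5]
opening: 0.066
gripper_force: 30.0
clock: 27.65
tool_pos: [0.5192, 0.1891, 0.2417]
orientation: [-180.0, 0.0, -82.3]
force: [-6.2, -0.6, 15.0]
opening: 0.0658
gripper_force: 30.0
```

The caddy is seated at the expected height. I release and retreat.

```bash
python3 -m handwheel '[[0.6,0,0,-0.04,0,0,0],[1,0,0,0,0,0,0],[1,0,0,0,0,0,0],[1,0,0,0,0,0,0],[1,0,0,0,0,0,0]]'
python3 -m handwheel '[[1,0,0,-0.4,0,0,0],[1,0,0,-1,0,0,0],[1,0,0,-1,0,0,0],[1,0,0,-1,0,0,0],[1,0,0,-1,0,0,0]]'
python3 -m handwheel '[[1,0,0,-1,0,0,0],[1,1,0,-1,0,0,0],[1,1,0,0,0,0,0],[1,1,0,0,0,0,0],[1,0,0,0,0,0,0]]'
python3 - <<'E'
from h import *
a=snapshot("side"); b,T=wrist()
c=cv2.resize(a["color"][90:230,210:410],(571,400),interpolation=2)
cv2.imwrite("pics/f.png",np.vstack([c[:300],b["color"][:300,30:601]])[:,:,::-1])
for c in blobs(b["color"],(15,110,60),(35,255,255),300,(180,60,440,240)): print(rect(b,c,.102,T))
E
```

```text
clock: 28.28
tool_pos: [0.5192, 0.1891, 0.241]
orientation: [180.0, -0.0, -82.3]
force: [-0.2, -1.1, 0.3]
opening: 0.0875
gripper_force: 0.0
clock: 28.9
tool_pos: [0.5191, 0.189, 0.3529]
orientation: [-180.0, 0.0, -82.3]
force: [0.7, 0.4, 0.8]
opening: 0.0878
gripper_force: 0.0
clock: 29.52
tool_pos: [0.5291, 0.1135, 0.402]
orientation: [-180.0, 0.0, -82.4]
force: [-0.0, 0.4, -0.3]
opening: 0.0876
gripper_force: 0.0
```

View pics/f.png

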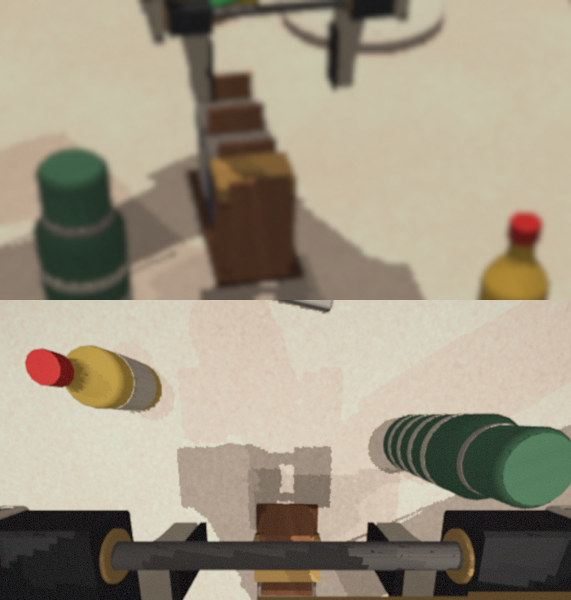

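The final picture shows the caddy upright in the slot (lid at (250,165), behind the outer wall), with the thermos and glue in place. The fingers are clear. Handing in.

```bash
python3 -c "
from plant import *
print(close_job())"
```

```text
the job is handed in; nothing more can be done
None
```

I handed in the job at about 30 s, but no verdict came back: the caddy went from the opened clamp to the counter, was taken again by its narrow ends, and now stands upright on the green pad; I saw no sign of anything else having moved.

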